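Shut and latch the gate of the sample holding bay

TASK

Shut the gate of the sample holding bay and latch it: lift the pivoting bar by its thumb plate, swing the gate to so that the raised bar passes over the nose of the striker and comes gently up against the backstop, then let the bar drop fully home into the catch and let go, so that the gate stays shut. A light push is enough, do not force the catch, and leave the jars in the bay and the beaker and timer beside it where they are.

Things in the scene. Friction and masses are not known exactly. Their poses are not given: they have to be found in the camera images.
- bay: Low fixed tray, 150 x 290 mm, grey walls 56 mm high on three sides, two jars inside. Origin on the worktop in the middle of the line of the shut gate; z up, x points into the bay (the way the gate closes), y along the shut gate from the hinge end to the latch end.
- gate_hinge (a point): Point on the gate's vertical hinge axis, 100 mm from the bay's origin toward its -y, 115 mm above the worktop (the height of the bar's pivot). The gate is aluminium with a clear panel, 195 mm long from this axis, 12 mm thick, top edge 71 mm above the worktop.
- gate (a joint): Gate angle, rad: 0 = along the bay's y axis (nominally shut), grows as it swings outward (to the bay's -x, anticlockwise from above); stops at -0.12 and 1.0. Hinge friction 0.03 N m: stays where left. A sprung buffer behind the free edge meets the gate at about 0.09 rad and pushes it back open with 1 to 4 N unless latched.
- drop_bar (a joint): Angle of the bar about its pivot on the gate, rad: 0 = level (fully down, on its rest), grows as the free end is lifted, stop at 0.30. It falls by its own weight (about 0.22 kg) when let go. From 0.10 it clears the nose of the striker; 0.15 to 0.25 clears it well and still meets the backstop.
- bar_pivot (a point): Pivot of the drop bar, on the gate between two dark cheeks (tops 134 mm above the worktop), 60 mm from the hinge axis along the gate, 115 mm above the worktop. The bar is steel, 10 mm thick, 22 mm high and runs to 177 mm beyond the pivot. Its rest stands under it 38 mm beyond the pivot. Axes as thumb_plate.
- thumb_plate (a point): Where to grip the bar: on its raised 44 mm long thumb plate, 95 mm beyond the pivot, 118 mm above the worktop when level. The bar is here 10 mm thick, from 14 mm below this point to 16 mm above it; free below to the gate's top edge. x across the bar (grip along x: the bar can then turn between flat pads), y along the bar to its free end, z up.
- catch_post: Fixed dark steel post at the free end of the shut gate; origin and axes as the bay's. It carries the striker, 18 mm wide, at y = 117 mm: a nose on the outer side (22 mm thick, top 118 mm above the worktop, upright faces), a 13 mm gap (floor at 94 mm) and a rigid backstop (top at 152 mm). Post and striker must not be loaded with more than 15 N.
- catch_mark (a point): Middle of the gap for the striker's middle setting, 104 mm above the worktop (underside of the seated bar). The striker is locked on a slotted saddle up to 13 mm from here along the bay's x, either way, and where is not reported: the gate angle must be felt or seen. With the bar raised, the gate stops when the bar meets the backstop.
- jar_low: Sample jar with yellow lid, 58 mm wide, 66 mm high, in the bay near the hinge; origin at the middle of its foot. Leave alone.
- jar_tall: Sample jar with yellow lid, 58 mm wide, 74 mm high, in the bay; origin at the middle of its foot. Leave alone.
- beaker: Clear beaker, 56 mm wide, 72 mm high, on the worktop beside the hinge end; origin at the middle of its foot. Leave alone.
- timer: White timer, 20 x 62 x 60 mm high, on the worktop beside the latch end; origin at the middle of its foot. Leave alone.

How it is judged:
On the way, in this order (a step that is already met when the one before it is completed fails the run):
1. the bar is lifted while the gate still stands outside the striker (value of joint drop_bar above 0.09 rad and value of joint gate above 0.084 rad), for 0.05 s.
2. the gate is brought to with the bar raised over the nose (value of joint drop_bar above 0.08 rad and value of joint gate below 0.08 rad), for 0.05 s.
At the end, for the whole second after the job is handed in: The bar lies fully down in the catch (drop_bar below 0.035 rad) with the gate behind the nose (gate below 0.080 rad) and at rest, and the gripper has let go (value of joint drop_bar below 0.035 rad and value of joint gate below 0.08 rad and velocity of joint gate between -0.02 and 0.02 rad/s); the robot touches nothing.
It fails at once if the catch is loaded with more than 15 N (contact force between anything else and catch_post above 15 N).
It fails at once if a jar, the beaker or the timer is shifted by more than 20 mm or tipped (distance of any of jar_low, jar_tall, beaker, timer from where it was at the start of the episode above 0.02 m or angle between any of jar_low, jar_tall, beaker, timer's own z axis and vertical above 0.4 rad).
It also fails if it takes over 46 s, if anything falls off the work surface, if the arm or the gripper's body presses on something with over 40 N, if the wrist force passes 120 N, or if a joint passes its speed limit or range.

ROBOT

A 7-joint arm with a two-finger parallel gripper is mounted at the origin on a cart in front of the work surface, level with it; the furniture and walls round the work are solid. World frame = base frame: x ahead of the robot, y to its left, z up, the work surface at z = 0. Lengths are in m, angles in rad, forces in N, time in s.
With the tool pointing down it reaches from about 0.4 to 0.85 m from the base axis. Payload 10.4 kg.
Tool frame: the origin (TCP) lies between the finger pads; the fingertips stand 17 mm ahead of it and the grasp point (between the pads) lies 2 mm behind it; z points along the fingers, y is the line along which they close (so a half turn about z gives the same grasp; the last joint's range is limited). The gripper opens to 85 mm and grips with 20 to 120 N. Pads are 22 mm wide; open, the fingers measure 114 mm over their backs; the gripper's body (76 mm by 85 mm) begins 54 mm behind the grasp point. The pads swing forward as they close: fully open they stand 13 mm farther back than shut.
Start: joints at [-1.363, 0.332, -0.065, 1.46, 0.022, 1.35, -0.088], TCP at [0.143, 0.608, 0.248] pointing down, gripper open.
Joint ranges: [-2.6, 2.6], [-0.5, 2.12], [-1.47, 1.34], [0.16, 2.42], [-1.27, 4.41], [0.06, 2.06], [-2.6, 2.6]. Speed limits (rad/s): [2.22, 2.22, 2.79, 2.79, 3.14, 3.14, 3.14].

INTERFACE

Orientations are given as a unit quaternion [x, y, z, w].
In Python, from workcell import readout, imaging, manip gives the robot as it stands. The module is installed in compiled form; this text tells all that it offers.
- The arm moves only by the shell command python3 -m crank 'ROWS' [OPENING] [FORCE]. ROWS is JSON, a list of rows, each a list of 4 numbers: the shift along the tool's x, y, z as a fraction of full scale, then the turn about the tool's z as a fraction of full scale. In form: [[x, y, z, yaw], ...]. A call has 1 to 5 rows; each row is the pose to reach, as a shift and turn from the pose commanded when the call began, along the tool's axes at that moment; what a row does not reach only later rows make up. Full scale, the value 1, is 400 mm for a shift and 60 degrees for a turn. A row lasts 1/12 s, in which the tool goes at most 41.7 mm and 7.16 degrees, less where a joint would pass 70% of its speed; a pose out of reach is approached as far as the arm can. A call with a number of a shift or a turn outside -1 to 1 is refused whole. A call with a gripper value outside its range is refused whole. OPENING is the gripper command: -1 is shut, 1 is fully open, values between are in proportion, set as the call begins (- or left out, the last holds). The fingers move at their own pace and stop on an object; FORCE is the grip in N (left out, the last holds). Time passes only in rows, so rows that repeat a pose let the fingers close. It gives the time, the measured TCP pose, the force, the opening and the grip force at its end, in the units of the state.
- readout.get_obs(): the state, without advancing time (a new reading comes with each control period).
- imaging.camera(name): name is "scene" or "top"; returns a dict with "color" (400x640x3 uint8, red, green, blue), "fx", "fy", "cx", "cy" (pixels), "rvec" (rotation vector, rad) and "tvec" (3), from world to camera coordinates, as OpenCV has them. Camera axes: x right, y down, z forward; pixel columns grow to the right and rows downward; lengths in m; the calibration is good to about 2 mm. A picture is of the moment at which its call begins. There is no depth.
- manip.hand_in(): hands the job in; it is judged then, once.
The state is a dict: "clock": time; "joint_pos": joint angles; "joint_velocities": joint speeds; "tau": joint torques, N m; "position": TCP position; "ee_rot": TCP orientation; "ft_force": force on the tool from outside, world axes, zero at the start; "torque": the same for the moment, N m; "grip_width": opening from 0.0 (shut) to 1.0 (fully open); "grasp_force": force on a finger pad.
Only numpy, scipy, OpenCV 4.12 (cv2) and the standard library are available. Lean on these libraries where they do the work, as an engineer would, in place of code of your own. Each camera call takes 0.05 s, during which the arm holds its last target. There are 200 camera calls.

## Working session

There is one attempt and no reset: what is moved stays moved. The work goes in short steps, Python scripts to look and compute and a shell command to move; the robot and the scene stay as the last step left them, time stands still between calls to the robot, and variables do not carry over. Pictures are saved under pics/ and viewed, at most 10 in all, crops included, and the job is handed in when it is done.

```bash
mkdir -p pics; cat > h.py <<'E'
import numpy as np, cv2
from workcell import readout, imaging
def cam(n):
    c=imaging.camera(n); c['K']=np.array([[c['fx'],0,c['cx']],[0,c['fy'],c['cy']],[0,0,1.]]); c['R']=cv2.Rodrigues(np.array(c['rvec'],float))[0]; c['t']=np.array(c['tvec'],float).ravel(); return c
def ray(c,u,v,z):
    d=c['R'].T@np.array([(u-c['cx'])/c['fx'],(v-c['cy'])/c['fy'],1.]); o=-c['R'].T@c['t']
    return o+d*(z-o[2])/d[2]
def proj(c,P):
    p=(c['R']@np.atleast_2d(P).T).T+c['t']; return np.c_[c['fx']*p[:,0]/p[:,2]+c['cx'],c['fy']*p[:,1]/p[:,2]+c['cy']]
def save(c,name): cv2.imwrite('pics/'+name,cv2.cvtColor(c['color'],cv2.COLOR_RGB2BGR))
E
python3 - <<'E'
from h import *
import pickle
for n in('scene','top'):
    c=cam(n); save(c,n+'0.png'); pickle.dump(c,open(n+'0.pkl','wb')); print(n,c['fx'],-c['R'].T@c['t'],c['R'][2])
o=readout.get_obs(); print({k:np.round(v,3) for k,v in o.items()})
E
```

```text
scene 472.04459005268984 [-0.06899277 -0.60812436  0.59278524] [ 0.678756    0.50729717 -0.53098011]
top 385.26459877193236 [ 0.48685093 -0.13530404  0.92647158] [ 0.10287111 -0.01521902 -0.99457826]
{'clock': np.float64(0.1), 'joint_pos': array([-1.363,  0.333, -0.065,  1.461,  0.022,  1.35 , -0.088]), 'joint_velocities': array([ 0.002, -0.002, -0.002, -0.001,  0.   , -0.001, -0.001]), 'tau': array([ 1.0000e-03, -6.2674e+01,  4.9000e-02, -3.9243e+01,  1.6000e-02,
        7.0000e-03, -0.0000e+00]), 'position': array([0.143, 0.608, 0.248]), 'ee_rot': array([ 0.115,  0.993, -0.001, -0.   ]), 'ft_force': array([-0.779,  0.661,  0.252]), 'torque': array([-0.025, -0.005, -0.042]), 'grasp_force': np.float64(0.0), 'grip_width': np.float64(0.997)}
```

View pics/scene0.png

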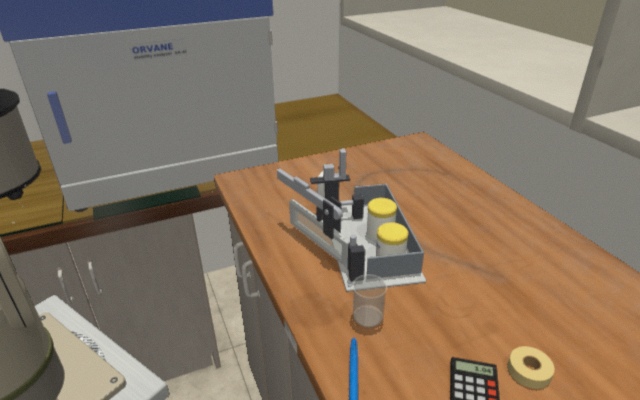

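View pics/top0.png

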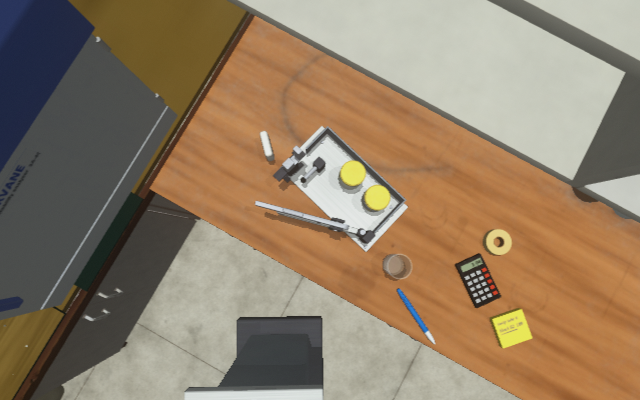

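The bay sits around (345,190) in the top view. The gate runs from its hinge near (363,236) out to (257,205), and the striker is near (290,163). In the scene view the bar end is at about (280,175). I'll enlarge both.

```bash
python3 - <<'E'
from h import *
import pickle
t=pickle.load(open('top0.pkl','rb'));s=pickle.load(open('scene0.pkl','rb'))
a=cv2.resize(t['color'][110:260,240:425],None,fx=4,fy=4,interpolation=cv2.INTER_CUBIC)
b=cv2.resize(s['color'][140:300,260:435],None,fx=4,fy=3.75,interpolation=cv2.INTER_CUBIC)[:600]
for n,i in(('tz',a),('sz',b)): cv2.imwrite(f'pics/{n}.png',i[:,:,::-1]); print(i.shape)
for p in((360,236),(257,205),(290,163)): print(p,ray(t,*p,0.1))
E
```

```text
(600, 740, 3)
(600, 700, 3)
(360, 236) [ 0.49672773 -0.24101605  0.1       ]
(257, 205) [ 0.56623495 -0.02092346  0.1       ]
(290, 163) [ 0.6571636  -0.09248968  0.1       ]
```

View pics/tz.png

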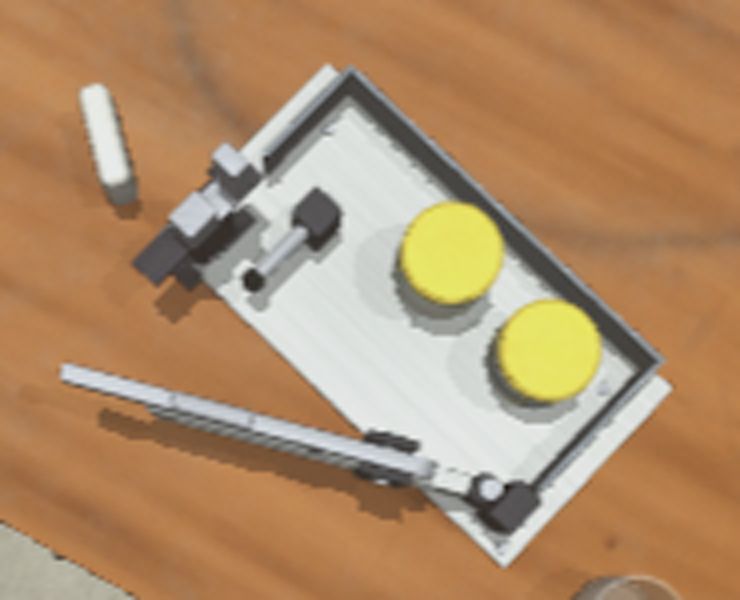

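View pics/sz.png

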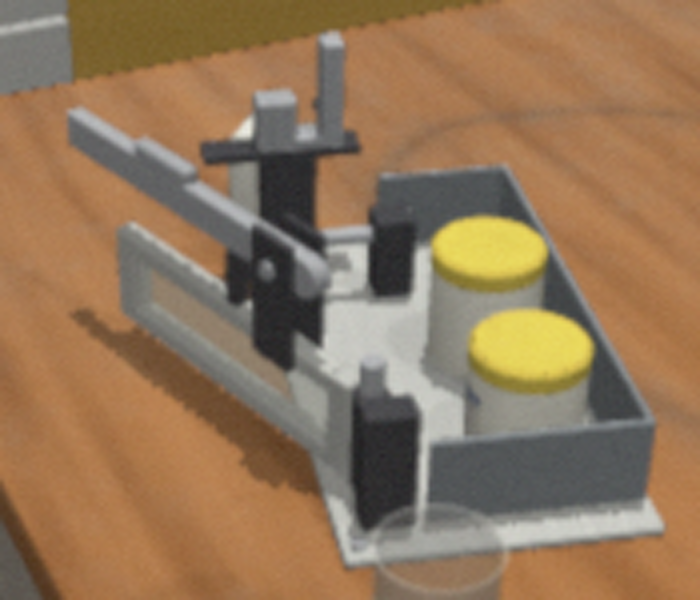

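Pixel positions are in the 4x crops. In the top view the hinge pin is near (488,488) and the thumb plate spans (172,398) to (250,420). The bar end is at (64,373) and the back wall runs from (350,70) to (660,362). The striker nose is near (193,213) and the backstop near (235,170). The bar looks down, with the gate well outside.

```bash
python3 - <<'E'
from h import *
import pickle
t=pickle.load(open('top0.pkl','rb'));s=pickle.load(open('scene0.pkl','rb'))
T=lambda x,y,z: ray(t,240+x/4,110+y/4,z)
S=lambda x,y,z: ray(s,260+x/4,140+y/3.75,z)
def show(n,p): print(n,np.round(p,4))
w1,w2=T(350,70,.056),T(660,362,.056); d=w1-w2; show('wall',d); print(np.linalg.norm(d),np.degrees(np.arctan2(d[1],d[0])))
c1,c2,c3=T(505,567,.003),T(670,387,.003),T(330,68,.003); 
show('c',[c1,c2,c3]); print(np.linalg.norm(c1-c2),np.linalg.norm(c3-c2)); d=c3-c2; print(np.degrees(np.arctan2(d[1],d[0])))
e,b=T(64,373,.126),T(430,467,.126); d=e-b; show('bar end,back',[e,b]); print(np.linalg.norm(d),np.degrees(np.arctan2(d[1],d[0])))
show('thumb',[T(172,398,.134),T(250,420,.134),S(135,140,.134),S(190,175,.134)])
show('hinge pin z.08 .1 .115',[T(488,488,z) for z in(.08,.1,.115)])
show('pivot cheeks mid',T(390,455,.134))
show('nose',T(193,213,.118)); show('backstop',T(235,170,.152))
show('scene nose/backstop', [S(275,95,.118),S(331,37,.152)])
E
```

```text
wall [0.1725 0.1738 0.    ]
0.24484026520363894 45.21957995781465
c [[ 0.4603 -0.2674  0.003 ]
 [ 0.5666 -0.3701  0.003 ]
 [ 0.7662 -0.168   0.003 ]]
0.1478425607806123 0.284070951864953
45.36149852661632
bar end,back [[ 0.5674 -0.0224  0.126 ]
 [ 0.5159 -0.2122  0.126 ]]
0.19661294312466168 74.81229536014507
thumb [[ 0.553  -0.0791  0.134 ]
 [ 0.5411 -0.1192  0.134 ]
 [ 0.5496 -0.0835  0.134 ]
 [ 0.5369 -0.1276  0.134 ]]
hinge pin z.08 .1 .115 [[ 0.5056 -0.2482  0.08  ]
 [ 0.5052 -0.2455  0.1   ]
 [ 0.5049 -0.2435  0.115 ]]
pivot cheeks mid [ 0.5221 -0.191   0.134 ]
nose [ 0.653  -0.0897  0.118 ]
backstop [ 0.6681 -0.1132  0.152 ]
scene nose/backstop [[ 0.6547 -0.0934  0.118 ]
 [ 0.6758 -0.1144  0.152 ]]
```

```bash
cat >> h.py <<'E'
from scipy.spatial.transform import Rotation as Ro
def to(x,y,z,yaw):
    "shift/turn (fractions) from present pose to TCP xyz with tool y at world angle yaw (deg, mod 180)"
    o=readout.get_obs(); R=Ro.from_quat(o['ee_rot']).as_matrix(); p=np.array(o['position'])
    y0=np.degrees(np.arctan2(R[1,1],R[0,1])); dy=(y0-yaw+90)%180-90
    print('t',round(float(o['clock']),2),'p',np.round(p,4),'yaw',round(y0,1),'F',np.round(o['ft_force'],1),'gw',round(float(o['grip_width']),2),'gf',round(float(o['grasp_force']),1),'tilt',np.round(R[:2,2],3))
    print('row',np.round(R.T@(np.array([x,y,z])-p)/.4,4),round(dy/60,4))
E
python3 -m crank '[[-0.07,-0.075,0,0.11],[-0.14,-0.15,0,0.22],[-0.21,-0.225,0,0.33],[-0.28,-0.3,0,0.44],[-0.35,-0.375,0,0.55]]' 0.1
python3 -c "
from h import *
to(.5455,-.102,.2,-15.2)"
```

```text
clock: 0.52
position: [0.2455, 0.4284, 0.2479]
ee_rot: [0.395, 0.919, -0.0, -0.0]
ft_force: [1.1, 0.9, 0.3]
grip_width: 0.551
grasp_force: 0.0
t 0.52 p [0.2455 0.4284 0.2479] yaw 43.5 F [1.1 0.9 0.3] gw 0.55 gf 0.0 tilt [-0. -0.]
row [-1.4784 -0.3675  0.1198] 0.9776
```

```bash

python3 -m crank '[[-0.098,-0.024,0,0.1],[-0.196,-0.048,0,0.2],[-0.294,-0.072,0,0.3],[-0.392,-0.096,0,0.4],[-0.49,-0.12,0,0.5]]' 
python3 -c "
from h import *
to(.5455,-.102,.2,-15.2)"
```

```text
clock: 0.93
position: [0.3463, 0.2537, 0.2482]
ee_rot: [0.619, 0.785, 0.0, -0.0]
ft_force: [1.1, 1.3, 0.5]
grip_width: 0.551
grasp_force: 0.0
t 0.93 p [0.3463 0.2537 0.2482] yaw 13.5 F [1.1 1.3 0.5] gw 0.55 gf 0.0 tilt [-0.  0.]
row [-0.9809  0.2769  0.12  ] 0.4781
```

```bash

python3 -m crank '[[-0.1,0.028,0,0.1],[-0.2,0.056,0,0.2],[-0.3,0.084,0,0.3],[-0.4,0.112,0,0.4],[-0.5,0.14,0,0.478]]' 
python3 -c "
from h import *
to(.5455,-.102,.2,-15.2)"
```

```text
clock: 1.35
position: [0.4483, 0.0726, 0.2483]
ee_rot: [0.795, 0.607, 0.0, -0.0]
ft_force: [0.4, 0.4, 0.2]
grip_width: 0.549
grasp_force: 0.0
t 1.35 p [0.4483 0.0726 0.2483] yaw -15.2 F [0.4 0.4 0.2] gw 0.55 gf 0.0 tilt [0. 0.]
row [-0.3575  0.3492  0.1206] -0.0004
```

```bash

python3 -m crank '[[-0.072,0.07,0,0],[-0.144,0.14,0,0],[-0.216,0.21,0,0],[-0.288,0.28,0,0],[-0.358,0.35,0,0]]' 
python3 -m crank '[[0,0,0.06,0],[0,0,0.12,0],[0,0,0.12,0]]' 
python3 - <<'E'
from h import *
to(.5455,-.102,.116,-15.2)
t=cam('top');s=cam('scene')
a=cv2.resize(t['color'][150:260,240:380],None,fx=3,fy=3,interpolation=cv2.INTER_CUBIC)
b=cv2.resize(s['color'][110:270,260:400],None,fx=2.5,fy=2.5,interpolation=cv2.INTER_CUBIC)
H=max(a.shape[0],b.shape[0]); f=lambda i:np.pad(i,((0,H-i.shape[0]),(0,0),(0,0)))
cv2.imwrite('pics/c1.png',np.hstack([f(a),f(b)])[:,:,::-1]); print(a.shape,b.shape)
E
```

```text
clock: 1.77
position: [0.5469, -0.1015, 0.2483]
ee_rot: [0.793, 0.61, 0.0, 0.0]
ft_force: [0.6, 1.4, 1.1]
grip_width: 0.557
grasp_force: 0.0
clock: 2.02
position: [0.5441, -0.0998, 0.1959]
ee_rot: [0.793, 0.609, -0.003, -0.002]
ft_force: [0.6, -0.0, -1.3]
grip_width: 0.552
grasp_force: 0.0
t 2.02 p [ 0.5441 -0.0998  0.1959] yaw -15.0 F [ 0.6 -0.  -1.3] gw 0.55 gf 0.0 tilt [-0.007 -0.001]
row [-0.0039  0.0061  0.1998] 0.0039
(330, 420, 3) (400, 350, 3)
```

View pics/c1.png

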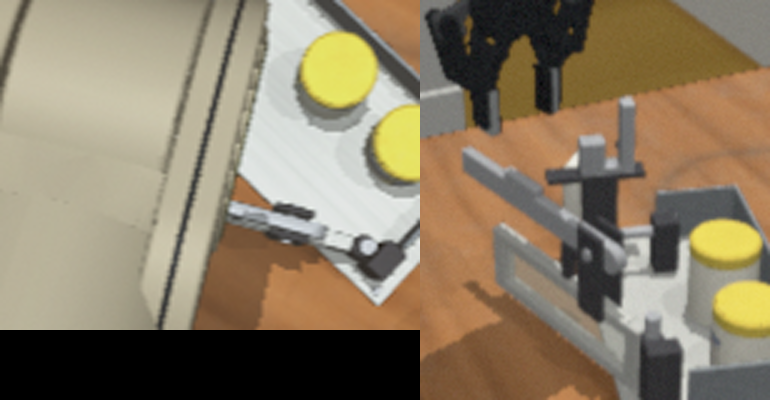

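The top view is covered by the arm. In the scene view (right half) the open fingers at (487,120) and (550,100) straddle the line above the thumb plate at (525,185). I'll descend and grip.

```bash

python3 -m crank '[[-0.004,0.005,0.05,0],[-0.004,0.005,0.1,0],[-0.004,0.005,0.15,0],[-0.004,0.005,0.198,0],[-0.004,0.005,0.198,0]]' 
python3 - <<'E'
from h import *
to(.5455,-.102,.116,-15.2)
t=cam('scene')
b=cv2.resize(t['color'][110:270,240:400],None,fx=3.75,fy=3.75,interpolation=cv2.INTER_CUBIC)
cv2.imwrite('pics/c2.png',b[:,:,::-1])
E
```

```text
clock: 2.53
position: [0.5469, -0.1006, 0.1196]
ee_rot: [0.792, 0.61, -0.001, -0.001]
ft_force: [-1.1, -0.5, -0.2]
grip_width: 0.546
grasp_force: 0.0
t 2.53 p [ 0.5469 -0.1006  0.1196] yaw -14.8 F [-1.1 -0.5 -0.2] gw 0.55 gf 0.0 tilt [-0.003  0.001]
row [-0.0042 -0.0024  0.009 ] 0.0063
```

View pics/c2.png

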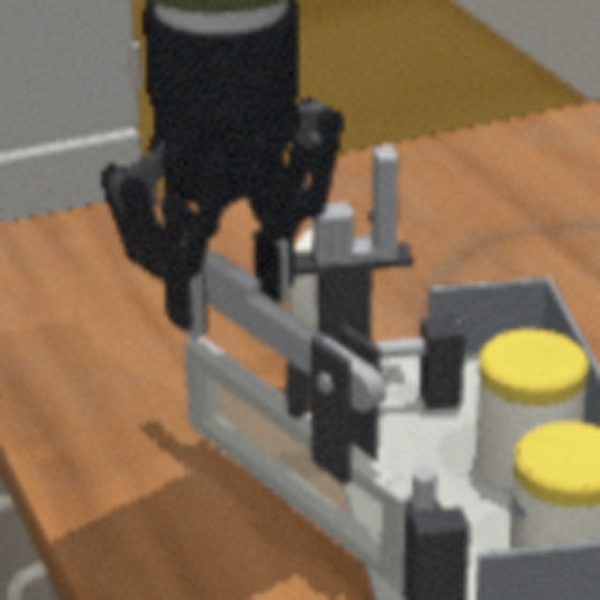

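The bar at the thumb plate (230,280) lies between the two pads (195,300) and (272,265). I'll close with a light grip.

```bash

python3 -m crank '[[0,0,0.003,0],[0,0,0.003,0],[0,0,0.003,0],[0,0,0.003,0],[0,0,0.003,0]]' -1 20
python3 -m crank '[[0,0,0,0],[0,0,0,0],[0,0,0,0],[0,0,0,0],[0,0,0,0]]'
python3 -c "
from h import *
to(.5455,-.102,.116,-15.2)"
```

```text
clock: 3.0
position: [0.5486, -0.1016, 0.1213]
ee_rot: [0.793, 0.609, 0.001, 0.0]
ft_force: [-1.9, 1.3, 7.3]
grip_width: 0.113
grasp_force: 22.9
clock: 3.42
position: [0.5486, -0.1015, 0.1213]
ee_rot: [0.793, 0.609, 0.001, 0.0]
ft_force: [-2.7, 2.0, 8.1]
grip_width: 0.115
grasp_force: 22.9
t 3.42 p [ 0.5486 -0.1015  0.1213] yaw -14.9 F [-2.7  2.   8.1] gw 0.11 gf 22.9 tilt [0.002 0.001]
row [-0.0031 -0.0071  0.0133] 0.0046
```

```bash

python3 -m crank '[[0,0,-0.012,0],[-0.001,0,-0.024,0],[-0.003,0,-0.036,0],[-0.004,0,-0.05,0],[-0.004,0,-0.05,0]]'
python3 - <<'E'
from h import *
to(.5455,-.102,.141,-15.2)
t=cam('scene')
b=cv2.resize(t['color'][110:270,240:400],None,fx=3.75,fy=3.75,interpolation=cv2.INTER_CUBIC)
cv2.imwrite('pics/c3.png',b[:,:,::-1])
E
```

```text
clock: 3.83
position: [0.5471, -0.1046, 0.1409]
ee_rot: [0.793, 0.609, -0.0, 0.0]
ft_force: [-4.0, -3.1, -4.8]
grip_width: 0.113
grasp_force: 21.5
t 3.83 p [ 0.5471 -0.1046  0.1409] yaw -15.0 F [-4.  -3.1 -4.8] gw 0.11 gf 21.5 tilt [-0.    -0.001]
row [ 0.0053 -0.0055 -0.0003] 0.0034
```

View pics/c3.png

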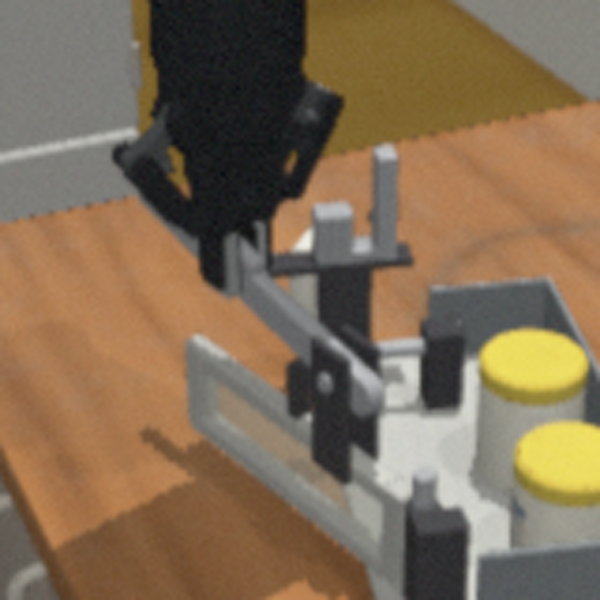

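The bar is up about 0.2 rad (20 mm lift over 95 mm) and the gate hasn't moved. The grip at (240,255) is sound. Next I'll swing along the arc about the hinge.

```bash

python3 -m crank '[[0,0.0133,0,0.033],[-0.001,0.0265,0,0.067],[-0.002,0.04,0,0.1],[-0.0037,0.053,0,0.133],[-0.0058,0.066,0,0.167]]'
cat > arc.py <<'E'
from h import *
H=np.array([.5053,-.250])
o=readout.get_obs(); R=Ro.from_quat(o['ee_rot']).as_matrix(); d=np.array(o['position'])[:2]-H
a=np.degrees(np.arctan2(d[1],d[0]))
F=R.T@o['ft_force']
print('r',round(np.hypot(*d),4),'gate_rad',round(np.radians(a-45.3),4),'toolx-r deg',round(np.degrees(np.arctan2(R[1,0],R[0,0]))-a,2),'Ftool',np.round(F,1),'z',round(o['position'][2],4))
E
python3 arc.py
```

```text
clock: 4.3
position: [0.5717, -0.1138, 0.1402]
ee_rot: [0.844, 0.537, -0.001, 0.0]
ft_force: [-4.8, -4.4, -2.3]
grip_width: 0.114
grasp_force: 21.4
r 0.1516 gate_rad 0.3264 toolx-r deg 0.9 Ftool [-6.  -2.5  2.3] z 0.1402
```

```bash

python3 -m crank '[[-0.001,0.0133,0,0.033],[-0.002,0.0265,0,0.067],[-0.004,0.04,0,0.1],[-0.006,0.053,0,0.133],[-0.009,0.066,0,0.167]]'
python3 arc.py
```

```text
clock: 4.72
position: [0.5943, -0.1273, 0.1402]
ee_rot: [0.887, 0.461, -0.001, -0.0]
ft_force: [-4.4, -0.9, -0.7]
grip_width: 0.116
grasp_force: 22.6
r 0.1516 gate_rad 0.1523 toolx-r deg 0.9 Ftool [-3.3 -3.   0.7] z 0.1402
```

```bash

python3 -m crank '[[0,0.0053,0,0.013],[0,0.0106,0,0.027],[-0.001,0.016,0,0.04],[-0.001,0.0212,0,0.053],[-0.002,0.0265,0,0.067]]'
python3 arc.py
python3 -m crank '[[0,0.002,0,0.005],[0,0.004,0,0.01],[0,0.006,0,0.015],[0,0.008,0,0.02],[0,0.01,0,0.025]]'
python3 arc.py
```

```text
clock: 5.13
position: [0.6025, -0.1337, 0.14]
ee_rot: [0.903, 0.431, -0.0, -0.0]
ft_force: [-6.3, 0.0, -1.0]
grip_width: 0.114
grasp_force: 22.9
r 0.1516 gate_rad 0.0838 toolx-r deg 0.9 Ftool [-3.9 -5.   1.1] z 0.14
clock: 5.55
position: [0.6053, -0.1359, 0.1398]
ee_rot: [0.908, 0.419, -0.001, -0.001]
ft_force: [-6.4, -1.1, -1.1]
grip_width: 0.118
grasp_force: 21.8
r 0.1517 gate_rad 0.0603 toolx-r deg 0.78 Ftool [-4.9 -4.2  1.1] z 0.1398
```

```bash
cat >> arc.py <<'E'
import sys; sys.exit(F[1]<-7.5)
E
python3 -m crank '[[0,0.001,0,0.002],[0,0.002,0,0.005],[0,0.003,0,0.007],[0,0.004,0,0.01]]' >/dev/null
python3 arc.py && python3 -m crank '[[0,0.001,0,0.002],[0,0.002,0,0.005],[0,0.003,0,0.007],[0,0.004,0,0.01]]' >/dev/null
python3 arc.py && python3 -m crank '[[0,0.001,0,0.002],[0,0.002,0,0.005],[0,0.003,0,0.007],[0,0.004,0,0.01]]' >/dev/null
python3 arc.py && python3 -m crank '[[0,0.001,0,0.002],[0,0.002,0,0.005],[0,0.003,0,0.007],[0,0.004,0,0.01]]' >/dev/null
python3 arc.py
```

```text
r 0.1518 gate_rad 0.0504 toolx-r deg 0.76 Ftool [-4.5 -3.8  1.5] z 0.1398
r 0.1518 gate_rad 0.0504 toolx-r deg 0.76 Ftool [-4.5 -3.8  1.5] z 0.1398
r 0.1518 gate_rad 0.0504 toolx-r deg 0.76 Ftool [-4.5 -3.8  1.5] z 0.1398
r 0.1518 gate_rad 0.0504 toolx-r deg 0.76 Ftool [-4.5 -3.8  1.5] z 0.1398False
False
False
False
```

```bash
sed -i 's/sys.exit(.*/sys.exit(int(F[1]<-7.5))/' arc.py
python3 -m crank '[[0,0.001,0,0.002],[0,0.002,0,0.005],[0,0.003,0,0.007],[0,0.004,0,0.01]]' >/dev/null
python3 arc.py && python3 -m crank '[[0,0.001,0,0.002],[0,0.002,0,0.005],[0,0.003,0,0.007],[0,0.004,0,0.01]]' >/dev/null
python3 arc.py && python3 -m crank '[[0,0.001,0,0.002],[0,0.002,0,0.005],[0,0.003,0,0.007],[0,0.004,0,0.01]]' >/dev/null
python3 arc.py && python3 -m crank '[[0,0.001,0,0.002],[0,0.002,0,0.005],[0,0.003,0,0.007],[0,0.004,0,0.01]]' >/dev/null
python3 arc.py
```

```text
r 0.1518 gate_rad 0.0404 toolx-r deg 0.74 Ftool [-5.  -4.7  1. ] z 0.1397
r 0.1518 gate_rad 0.0303 toolx-r deg 0.72 Ftool [-4.7 -5.1  0.5] z 0.1397
r 0.1518 gate_rad 0.02 toolx-r deg 0.7 Ftool [-5.  -5.6  1.5] z 0.1397
r 0.1518 gate_rad 0.0098 toolx-r deg 0.69 Ftool [-5.8 -5.1  0.9] z 0.1397
```

```bash

python3 -m crank '[[0,0.001,0,0.003],[0,0.002,0,0.006],[0,0.003,0,0.008],[0,0.004,0,0.011]]' >/dev/null
python3 arc.py && python3 -m crank '[[0,0.001,0,0.003],[0,0.002,0,0.006],[0,0.003,0,0.008],[0,0.004,0,0.011]]' >/dev/null
python3 arc.py && python3 -m crank '[[0,0.001,0,0.003],[0,0.002,0,0.006],[0,0.003,0,0.008],[0,0.004,0,0.011]]' >/dev/null
python3 arc.py && python3 -m crank '[[0,0.001,0,0.003],[0,0.002,0,0.006],[0,0.003,0,0.008],[0,0.004,0,0.011]]' >/dev/null
python3 arc.py
```

```text
r 0.1518 gate_rad -0.0004 toolx-r deg 0.62 Ftool [-5.2 -5.2  1.4] z 0.1396
r 0.1518 gate_rad -0.0106 toolx-r deg 0.55 Ftool [-5.2 -5.2  1.2] z 0.1396
r 0.1518 gate_rad -0.0208 toolx-r deg 0.47 Ftool [-5.9 -5.8  1.5] z 0.1395
r 0.1519 gate_rad -0.031 toolx-r deg 0.4 Ftool [-6.3 -6.2  1.6] z 0.1395
```

```bash

python3 -m crank '[[0,0.001,0,0.003],[0,0.002,0,0.006],[0,0.003,0,0.008]]' >/dev/null
python3 arc.py && python3 -m crank '[[0,0.001,0,0.003],[0,0.002,0,0.006],[0,0.002,0,0.006]]' >/dev/null
python3 arc.py && python3 -m crank '[[0,0.001,0,0.003],[0,0.002,0,0.006],[0,0.002,0,0.006]]' >/dev/null
python3 arc.py && python3 -m crank '[[0,0.001,0,0.003],[0,0.002,0,0.006],[0,0.002,0,0.006]]' >/dev/null
python3 arc.py
python3 - <<'E'
from h import *
t=cam('scene')
b=cv2.resize(t['color'][120:230,290:400],None,fx=5,fy=5,interpolation=cv2.INTER_CUBIC)
cv2.imwrite('pics/c4.png',b[:,:,::-1])
E
```

```text
r 0.1519 gate_rad -0.0385 toolx-r deg 0.35 Ftool [-5.8 -6.   2.1] z 0.1394
r 0.1519 gate_rad -0.0443 toolx-r deg 0.32 Ftool [-6.4 -5.5  1.8] z 0.1394
r 0.1519 gate_rad -0.0496 toolx-r deg 0.26 Ftool [-6.1 -5.6  2.7] z 0.1395
r 0.1519 gate_rad -0.0529 toolx-r deg 0.11 Ftool [-6.1 -6.9  1.3] z 0.1394
```

View pics/c4.png

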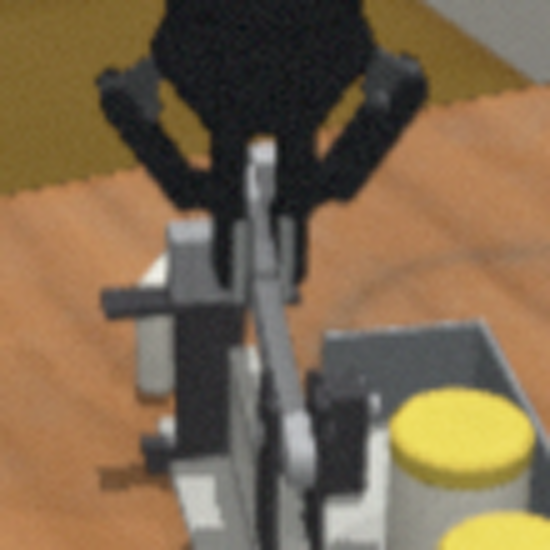

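The bar (262,200) is now to the bay side of the nose (190,235). The last nudge moved only part way and the force rose, so it's meeting the backstop. One more small nudge will confirm.

```bash

python3 -m crank '[[0,0.001,0,0.001],[0,0.001,0,0.001],[0,0.001,0,0.001]]' >/dev/null
python3 arc.py && python3 -m crank '[[0,0.001,0,0.001],[0,0.001,0,0.001],[0,0.001,0,0.001]]' >/dev/null
python3 arc.py
```

```text
r 0.1519 gate_rad -0.0532 toolx-r deg 0.09 Ftool [-5.8 -8.1 -0.6] z 0.1394
r 0.1519 gate_rad -0.0532 toolx-r deg 0.09 Ftool [-5.8 -8.1 -0.6] z 0.1394
```

Contact is confirmed: the force rose and the gate didn't move. I'll ease off slightly and lower the bar into the gap.

```bash

python3 -m crank '[[0,-0.001,0.005,0],[0.001,-0.001,0.01,0],[0.001,-0.001,0.015,0],[0.002,-0.001,0.02,0],[0.002,-0.001,0.025,0]]' >/dev/null
python3 arc.py && python3 -m crank '[[0,0,0.004,0],[0,0,0.008,0],[0.001,0,0.012,0],[0.001,0,0.012,0]]' >/dev/null
python3 arc.py
```

```text
r 0.1544 gate_rad -0.0529 toolx-r deg 0.13 Ftool [-1.2 -7.3 -0.7] z 0.1299
r 0.1553 gate_rad -0.0527 toolx-r deg 0.14 Ftool [-0.9 -6.3  2.3] z 0.125
```

```bash

python3 -m crank '[[0,0,0.003,0],[0,0,0.006,0],[0,0,0.009,0],[0,0,0.009,0]]' >/dev/null
python3 arc.py; python3 -m crank '[[0,0,0.001,0],[0,0,0.002,0],[0,0,0.002,0]]' >/dev/null
python3 arc.py
```

```text
r 0.1556 gate_rad -0.0529 toolx-r deg 0.16 Ftool [ 0.8 -5.6 -0.9] z 0.1219
r 0.1556 gate_rad -0.0534 toolx-r deg 0.18 Ftool [-0.4 -9.8 -8.2] z 0.1218
```

```bash

python3 -m crank '[[0,-0.001,-0.001,0],[0,-0.001,-0.001,0]]' >/dev/null; python3 arc.py
python3 -m crank '[[0,0,0,0],[0,0,0,0],[0,0,0,0],[0,0,0,0],[0,0,0,0]]' -0.1; python3 arc.py
```

```text
r 0.1556 gate_rad -0.0526 toolx-r deg 0.14 Ftool [ 0.2 -5.8 -3.3] z 0.1218
clock: 11.77
position: [0.62, -0.1473, 0.1213]
ee_rot: [0.933, 0.361, 0.0, 0.0]
ft_force: [-0.4, 1.3, -0.0]
grip_width: 0.451
grasp_force: 0.0
r 0.154 gate_rad -0.0605 toolx-r deg 0.45 Ftool [ 0.6 -1.3  0. ] z 0.1213
```

```bash

python3 -m crank '[[0,0,-0.03,0],[0,0,-0.08,0],[0,0,-0.15,0],[0,0,-0.25,0],[0,0,-0.3,0]]'|head -2; 
python3 -m crank '[[-0.08,-0.05,-0.05,0],[-0.16,-0.1,-0.05,0],[-0.24,-0.15,-0.05,0],[-0.3,-0.2,-0.05,0],[-0.3,-0.2,-0.05,0]]'
python3 - <<'E'
from h import *
t=cam('scene');p=cam('top')
a=cv2.resize(t['color'][130:250,290:420],None,fx=3,fy=4,interpolation=cv2.INTER_CUBIC)
b=cv2.resize(p['color'][130:250,265:395],None,fx=3,fy=4,interpolation=cv2.INTER_CUBIC)
cv2.imwrite('pics/c5.png',np.hstack([a,b])[:,:,::-1])
E
```

```text
clock: 12.18
position: [0.6206, -0.1482, 0.2462]
clock: 12.6
position: [0.4722, -0.1715, 0.2622]
ee_rot: [0.934, 0.358, 0.002, -0.002]
ft_force: [0.2, -0.5, 0.0]
grip_width: 0.448
grasp_force: 0.0
```

View pics/c5.png

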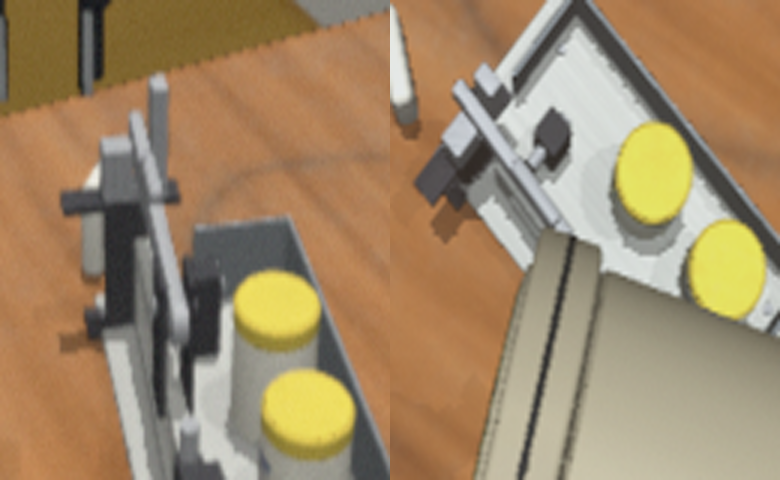

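The top view (right) shows the bar at (480,105) lying in the gap between the nose (460,140) and the backstop (492,85). The jars and timer haven't moved. I'll check the height of the bar end numerically.

```bash
python3 - <<'E'
from h import *
import pickle
s=pickle.load(open('scene0.pkl','rb'));a=np.radians(45.3-3.0)
for ang in(0,.035,.07,.1):
    P=np.r_[np.array([.5053,-.250])+np.array([np.cos(a),np.sin(a)])*(.06+.177*np.cos(ang)),.126+.177*np.sin(ang)]
    q=proj(s,P)[0]; print(ang,q,(q-[290,130])*[3,4])
E
```

```text
0 [334.63698078 157.06589014] [133.91094235 108.26356056]
0.035 [334.66539676 154.51785079] [133.99619029  98.07140317]
0.07 [334.70709221 152.00096628] [134.12127662  88.0038651 ]
0.1 [334.75348475 149.87002982] [134.26045426  79.48011929]
```

The bar's end appears at crop row ~112, which matches level (108). It's fully seated, so I'm handing in.

```bash
python3 -m crank '[[0,0,0,0],[0,0,0,0],[0,0,0,0]]'|head -1; python3 -c "
from workcell import manip
print(manip.hand_in())"
```

```text
clock: 12.95
the job is handed in; nothing more can be done
None
```

The gate is shut and latched: the bar is seated level in the catch, the gripper has let go and backed clear, and I handed the job in at about 13 s (the hand-in returned no verdict).

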